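Load the gang programmer in batch order

ROBOT

A 7-joint arm with a two-finger parallel gripper is mounted at the origin on the work surface. World frame = base frame: x ahead of the robot, y to its left, z up, the work surface at z = 0. Lengths are in m, angles in degrees, forces in N, time in s.
With the tool pointing down it reaches from about 0.425 to 0.95 m from the base axis. Payload 4.7 kg.
Tool frame: the origin (TCP) lies at the very end of the fingers, on their centre line; the grasp point (between the pads) lies 19 mm behind it; y points along the fingers, x is the direction in which the jaws open and shut, and the axes are right-handed (so a half turn about y gives the same grasp; the last joint's range is limited). The gripper opens to 87 mm and grips with 3 to 60 N. Pads are 19 mm wide; open, the fingers measure 117 mm over their backs; the gripper's body (75 mm by 190 mm) begins 51 mm behind the grasp point.
Start: joints at [61.885, 26.849, -2.785, 87.806, 1.381, 65.374, -4.715], TCP at [0.301, -0.604, 0.223] pointing down, gripper open.
Joint ranges: [-148.3, 148.3], [-19.14, 114.17], [-79.39, 73.82], [5.75, 140.21], [-59.74, 239.74], [12.07, 113.84], [-152.46, 152.46]. Speed limits (degrees/s): [147.25, 147.25, 180, 180, 180, 180, 180].

INTERFACE

Orientations are given as [roll, pitch, yaw] about the fixed x, y, z axes, in that order (R = Rz(yaw) Ry(pitch) Rx(roll)).
In Python, from workcell import r, capture, calibration gives the robot as it stands.
- The arm moves only by the tool move_arm, never from a script. Its argument "increments" is a list of rows, each a list of 2 entries, a list of its own where there are three numbers: the shift along the tool's x, y, z in m, then the turn, a rotation vector about the tool's x, y, z in degrees. A call has 1 to 20 rows; each row is the pose to reach, as a shift and turn from the pose measured when the call began, along the tool's axes at that moment; what a row does not reach only later rows make up. A row lasts 1/8 s, in which the tool goes at most 62.5 mm and 10.7 degrees, less where a joint would pass 70% of its speed; a pose out of reach is approached as far as the arm can. A call with a gripper value outside its range is refused whole. "hand" is the closure, from -1 (fully open) to 1 (shut), set as the call begins (left out, the last holds). The fingers move at their own pace and stop on an object; "grip_force" is the grip in N (left out, the last holds). Time passes only in rows, so rows that repeat a pose let the fingers close. It gives the time, the measured TCP pose, the force and the opening at its end, in the units of the state.
- r.read_state(): the state, without advancing time (a new reading comes with each control period).
- capture(name): name is "side" or "top"; returns the picture (480x640x3 uint8, red, green, blue); there is no depth.
- calibration(name): a dict with "fx", "fy", "cx", "cy" (pixels), "origin" and "orientation" of the camera in the world. Camera axes: x right, y down, z forward; pixel columns grow to the right and rows downward; lengths in m; the calibration is good to about 2 mm. A picture is of the moment at which its call begins. calibration takes no time and is no camera call.
- r.job_done(): hands the job in, once; it reports no verdict.
The state is a dict: "clock": time; "joint_pos": joint angles; "joint_vel": joint speeds; "tau": joint torques, N m; "eef_pos": TCP position; "ee_rot": TCP orientation; "wrist_force": force on the tool from outside, world axes, zero at the start; "ft_torque": the same for the moment, N m; "opening": finger opening in m.
Only numpy, scipy, OpenCV 4.12 (cv2) and the standard library are available. Lean on these libraries where they do the work, as an engineer would, in place of code of your own. Each camera call takes 0.05 s, during which the arm holds its last target.

TASK

Move the four boards from the pallet rail into the four-bay programmer, keeping the batch order because serial numbers are given out from the control pod: the board farthest left on the rail, as the robot sees it, goes into the bay next to the blue pod, the next one into the next bay, and so on. Set each one down gently, upright on its standoffs and square inside its bay's rim, and leave the tin, pliers and cell holder on the bench alone.

Things in the scene. Friction and masses are not known exactly. Their poses are not given: they have to be found in the camera images.
- board_green: green controller board, 72 (x) x 44 (y) mm, 70 g, on four brass standoffs. Origin: centre, at the standoffs' feet; z up. PCB top at 12 mm, small parts under 18 mm; a dark finned heat sink, 30 (x) x 26 (y) mm, rises from its middle to 43 mm. Pinch the heat sink along x (neighbours are close along y), fingertips 20 mm or more above the feet.
- board_blue: blue controller board, 72 (x) x 44 (y) mm, 70 g, on four brass standoffs. Origin: centre, at the standoffs' feet; z up. PCB top at 12 mm, small parts under 18 mm; a dark finned heat sink, 30 (x) x 26 (y) mm, rises from its middle to 43 mm. Pinch the heat sink along x (neighbours are close along y), fingertips 20 mm or more above the feet.
- board_red: red controller board, 72 (x) x 44 (y) mm, 70 g, on four brass standoffs. Origin: centre, at the standoffs' feet; z up. PCB top at 12 mm, small parts under 18 mm; a dark finned heat sink, 30 (x) x 26 (y) mm, rises from its middle to 43 mm. Pinch the heat sink along x (neighbours are close along y), fingertips 20 mm or more above the feet.
- board_white: white controller board, 72 (x) x 44 (y) mm, 70 g, on four brass standoffs. Origin: centre, at the standoffs' feet; z up. PCB top at 12 mm, small parts under 18 mm; a dark finned heat sink, 30 (x) x 26 (y) mm, rises from its middle to 43 mm. Pinch the heat sink along x (neighbours are close along y), fingertips 20 mm or more above the feet.
- pallet_green: black solder pallet, 92 (x) x 62 (y) mm, fixed on the aluminium rail, where the green board lies at the start; it stays and so marks that board's place in the row. Origin: centre of its underside; pocket floor 6 mm, rim 9 mm above it; y along the rail, to the robot's left (+y), neighbours 66 mm apart.
- pallet_blue: black solder pallet, 92 (x) x 62 (y) mm, fixed on the aluminium rail, where the blue board lies at the start; it stays and so marks that board's place in the row. Origin: centre of its underside; pocket floor 6 mm, rim 9 mm above it; y along the rail, to the robot's left (+y), neighbours 66 mm apart.
- pallet_red: black solder pallet, 92 (x) x 62 (y) mm, fixed on the aluminium rail, where the red board lies at the start; it stays and so marks that board's place in the row. Origin: centre of its underside; pocket floor 6 mm, rim 9 mm above it; y along the rail, to the robot's left (+y), neighbours 66 mm apart.
- pallet_white: black solder pallet, 92 (x) x 62 (y) mm, fixed on the aluminium rail, where the white board lies at the start; it stays and so marks that board's place in the row. Origin: centre of its underside; pocket floor 6 mm, rim 9 mm above it; y along the rail, to the robot's left (+y), neighbours 66 mm apart.
- programmer: low grey and black four-bay contactless programmer, 114 (x) x 366 (y) mm, fixed. Origin: centre of its underside; y along its row of bays. Bay centres at x = 0 and y = -99, -33, 33, 99 mm; bay floors (gold coils) 40 mm above the origin; each bay is 86 (x) x 58 (y) mm clear inside silver rims 5 mm high.
- pod: dark blue control pod with a pale screen and a red button, 98 (x) x 38 (y) x 18 mm high, fixed on one end of the programmer (y = +155 or -155 mm in the programmer's frame); the other end has a flat grey blank cover. Origin: centre of its underside. Bay 1 is the bay next to it, centred 56 mm from its origin; then 122, 188 and 254 mm.
- tin: bystander: round tip-cleaner tin with brass wool, 64 mm across, 25 mm high, loose. Origin: centre of its underside.
- pliers: bystander: pliers with red handles lying on the table, 170 mm long, loose. Origin: at the pivot, underside.
- cells: bystander: black holder with a purple and an orange cell, 76 x 42 x 20 mm, loose. Origin: centre of its underside.

How it is judged:
By the outcome, as a careful person would: the job done as asked, in the order asked, and still so for the second after the job is handed in, with the robot touching nothing.
It also fails if it takes over 83 s, if anything falls off the work surface, if the arm or the gripper's body presses on something with over 40 N, if the wrist force passes 120 N, or if a joint passes its speed limit or range.

## Working session

There is one attempt and no reset: what is moved stays moved. The work goes in short steps, Python scripts to look and compute and a tool call to move; the robot and the scene stay as the last step left them, time stands still between calls to the robot, and variables do not carry over. Pictures are saved under pics/ and viewed, and the job is handed in when it is done.

Besides the shell and the picture viewer there is one more tool, called after "Emit:" as name(argument=value, ...) on one line, values as JSON. move_arm: Moves the arm, as the interface text tells. Its arguments: {"type":"object","properties":{"increments":{"type":"array","items":{"type":"array"}},"hand":{"type":"number"},"grip_force":{"type":"number"}},"required":["increments"]}

```bash
ls; mkdir -p pics
python3 - <<'E'
from workcell import r,capture,calibration
import cv2
print(r.read_state())
for n in("side","top"):
    print(n,calibration(n)); cv2.imwrite(f"pics/{n}0.png",capture(n)[:,:,::-1])
E
```

```text
pics
{'clock': 0.0, 'joint_pos': array([61.8834359 , 26.89674276, -2.78260732, 87.87592115,  1.37860968,
       65.37272112, -4.71388044]), 'joint_vel': array([ 0.11010904, -0.0277027 ,  0.09658017,  0.03187256,  0.10331927,
        0.00578541, -0.08331798]), 'tau': array([ 5.63239064e-04, -5.07986927e+01, -8.06339574e-02, -2.36150229e+01,
       -6.12957054e-02,  3.81591311e-02,  1.66836817e-04]), 'eef_pos': array([ 0.30050088, -0.6037408 ,  0.2214897 ]), 'ee_rot': array([-90.00285591,   0.11189791, -63.53829786]), 'wrist_force': array([-0.40004964, -0.58034045,  0.86277218]), 'ft_torque': array([-0.01607416,  0.02913879,  0.04252537]), 'opening': 0.08709226636427306}
side {'fx': 447.1403723545441, 'fy': 447.1403723545441, 'cx': 321.2234039344917, 'cy': 250.80778345956114, 'origin': array([0.08479035, 0.59216626, 0.73291888]), 'orientation': array([-130.41547214,   -0.56904554, -139.75726933])}
top {'fx': 535.5885779469332, 'fy': 535.5885779469332, 'cx': 321.7336938690552, 'cy': 246.14565306207552, 'origin': array([ 0.48274431, -0.02047916,  1.27452993]), 'orientation': array([-175.9317129 ,   -0.23228727,  -91.10683397])}
```

View pics/top0.png

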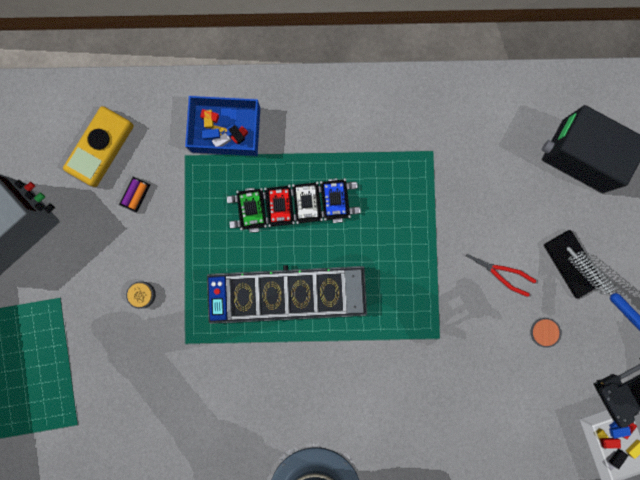

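View pics/side0.png

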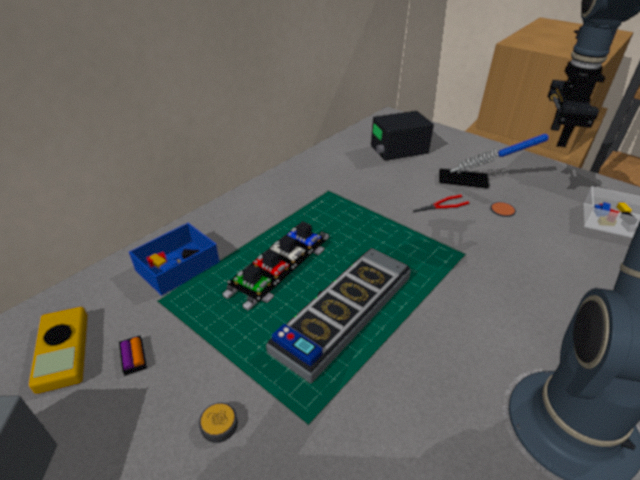

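The top view's left is +y, so the order left to right is green (250,208), red (279,205), white (306,202), blue (335,200). The pod is at (217,298), on the programmer's left (+y) end. Next I'll zoom in.

Run:
```python
import cv2
a=cv2.imread("pics/top0.png");b=cv2.imread("pics/side0.png")
cv2.imwrite("pics/t1.png",cv2.resize(a[170:330,200:372],None,fx=4.6,fy=3.7*4.6/4.6,interpolation=cv2.INTER_CUBIC) if 0 else cv2.resize(a[170:330,200:372],None,fx=3.7,fy=3.7,interpolation=cv2.INTER_CUBIC))
cv2.imwrite("pics/s1.png",cv2.resize(b[215:385,215:415],None,fx=3.5,fy=3.5,interpolation=cv2.INTER_CUBIC))
```

```text
(no output)
```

View pics/t1.png

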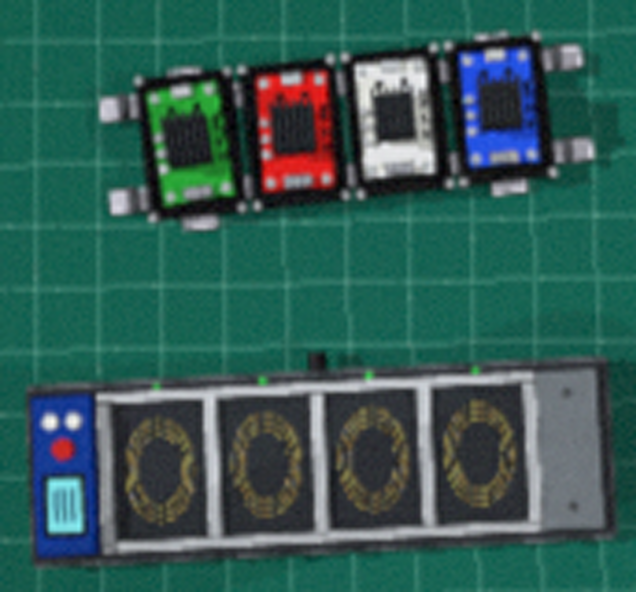

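View pics/s1.png

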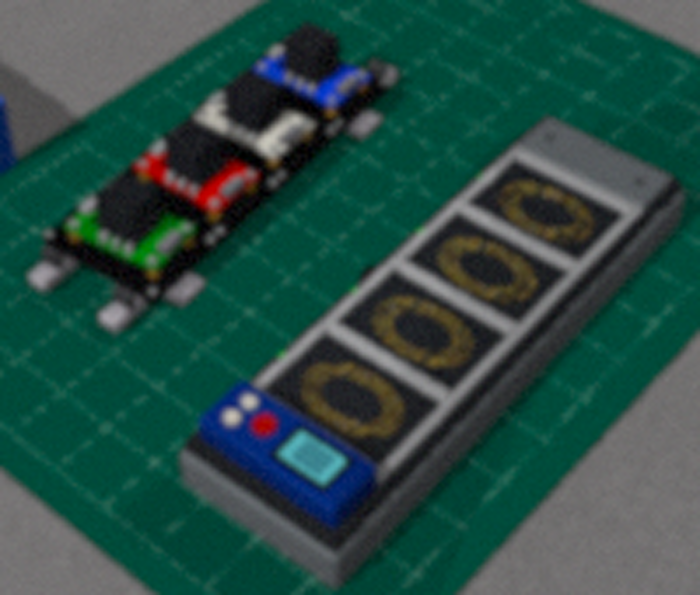

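```bash
cat > h.py <<'E'
import numpy as np,cv2
from scipy.spatial.transform import Rotation as R
from workcell import r,capture,calibration
C={n:calibration(n) for n in("side","top")}
def ray(n,p):
    c=C[n];d=np.array([(p[0]-c['cx'])/c['fx'],(p[1]-c['cy'])/c['fy'],1.])
    return c['origin'],R.from_euler('xyz',c['orientation'],degrees=True).as_matrix()@d
def plane(n,p,z):
    o,d=ray(n,p);return o+d*(z-o[2])/d[2]
def proj(n,P):
    c=C[n];q=R.from_euler('xyz',c['orientation'],degrees=True).as_matrix().T@(np.array(P)-c['origin'])
    return np.array([c['fx']*q[0]/q[2]+c['cx'],c['fy']*q[1]/q[2]+c['cy']])
def tri(a,b):
    o1,d1=ray("top",a);o2,d2=ray("side",b)
    s=np.linalg.lstsq(np.c_[d1,-d2],o2-o1,rcond=None)[0]
    p,q=o1+d1*s[0],o2+d2*s[1];return (p+q)/2,np.linalg.norm(p-q)
def mask(im,col):
    h=cv2.cvtColor(im,cv2.COLOR_RGB2HSV).astype(int);H,S,V=h[...,0],h[...,1],h[...,2]
    if col=='green':m=(H>50)&(H<70)&(S>150)&(V>90)
    if col=='red':m=((H<8)|(H>172))&(S>150)&(V>90)
    if col=='blue':m=(H>105)&(H<125)&(S>150)&(V>100)
    if col=='white':m=(S<40)&(V>190)
    return m.astype(np.uint8)*255
E
python3 - <<'E'
from h import *
T=cv2.imread("pics/top0.png")[:,:,::-1].copy();S=cv2.imread("pics/side0.png")[:,:,::-1].copy()
for n,im,(x0,x1,y0,y1) in(("top",T,(225,360,175,235)),("side",S,(220,340,215,310))):
  for c in('green','red','white','blue'):
    m=mask(im,c);k=np.zeros_like(m);k[y0:y1,x0:x1]=m[y0:y1,x0:x1]
    k=cv2.morphologyEx(k,cv2.MORPH_CLOSE,np.ones((3,3),np.uint8))
    nn,l,st,ce=cv2.connectedComponentsWithStats(k);i=1+np.argmax(st[1:,4])
    pts=np.argwhere(l==i)[:,::-1].astype(np.float32)
    rc=cv2.minAreaRect(pts);b=cv2.boxPoints(rc)
    print(n,c,st[i,4],np.round(b,1).tolist())
    print('  hull',cv2.convexHull(pts)[:,0].astype(int).tolist() if n=='side' else '')
    if n=='top':
      for z in(0.03,):
        w=np.array([plane(n,p,z)[:2] for p in b]);e1,e2=w[1]-w[0],w[2]-w[1]
        print('  ',z,w.mean(0).round(4),np.linalg.norm(e1).round(4),np.linalg.norm(e2).round(4),np.degrees(np.arctan2(e1[1],e1[0])).round(1))
E
```

```text
top green 272 [[239.10000610351562, 194.39999389648438], [258.1000061035156, 191.39999389648438], [263.0, 222.1999969482422], [244.0, 225.1999969482422]]
  hull 
   0.03 [0.6632 0.1365] 0.045 0.0737 -82.0
top red 382 [[268.3999938964844, 190.10000610351562], [287.8999938964844, 188.5], [290.5, 219.89999389648438], [271.0, 221.5]]
  hull 
   0.03 [0.6697 0.0699] 0.0458 0.0743 -86.2
top white 240 [[295.6000061035156, 187.8000030517578], [313.6000061035156, 186.10000610351562], [316.3999938964844, 215.6999969482422], [298.3999938964844, 217.39999389648438]]
  hull 
   0.03 [0.6762 0.0076] 0.0425 0.0704 -85.6
top blue 385 [[323.3999938964844, 184.10000610351562], [342.79998779296875, 182.3000030517578], [345.5, 213.0], [326.20001220703125, 214.6999969482422]]
  hull 
   0.03 [ 0.6826 -0.0592] 0.0457 0.0728 -85.8
side green 60 [[252.0, 288.0], [264.0, 276.0], [269.0, 281.0], [257.0, 293.0]]
  hull [[266, 278], [261, 289], [256, 290], [255, 290], [253, 289], [252, 288], [259, 281], [263, 278]]
side red 95 [[267.0, 270.0], [282.70001220703125, 259.8999938964844], [287.70001220703125, 267.79998779296875], [272.0, 277.79998779296875]]
  hull [[284, 264], [280, 272], [278, 274], [273, 274], [271, 273], [267, 270], [281, 261], [282, 261], [284, 262]]
side white 7 [[289.5, 255.5], [291.5, 253.5], [292.5, 254.5], [290.5, 256.5]]
  hull [[292, 255], [291, 256], [290, 256], [290, 255], [291, 254], [292, 254]]
side blue 73 [[301.0, 241.0], [314.79998779296875, 232.1999969482422], [319.1000061035156, 238.89999389648438], [305.20001220703125, 247.6999969482422]]
  hull [[316, 235], [313, 242], [311, 244], [306, 244], [301, 241], [312, 234], [316, 234]]
```

Run:
```python
import cv2
a=cv2.imread("pics/top0.png");b=cv2.imread("pics/side0.png")
cv2.imwrite("pics/s2.png",cv2.resize(b[215:305,220:335],None,fx=6.5,fy=6.5,interpolation=cv2.INTER_CUBIC))
cv2.imwrite("pics/s3.png",cv2.resize(b[245:387,260:420],None,fx=4.2,fy=4.2,interpolation=cv2.INTER_CUBIC))
cv2.imwrite("pics/t3.png",cv2.resize(a[262:326,204:370],None,fx=4.8,fy=4.8,interpolation=cv2.INTER_CUBIC))
```

```text
(no output)
```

View pics/s2.png

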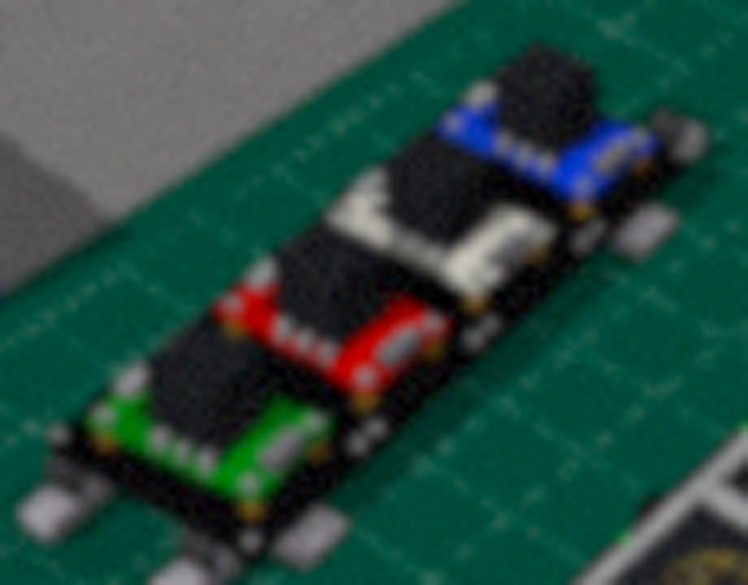

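View pics/s3.png

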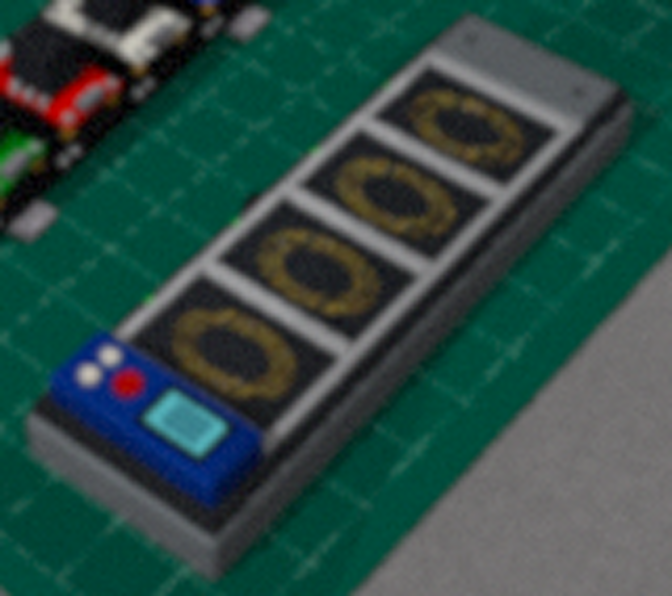

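View pics/t3.png

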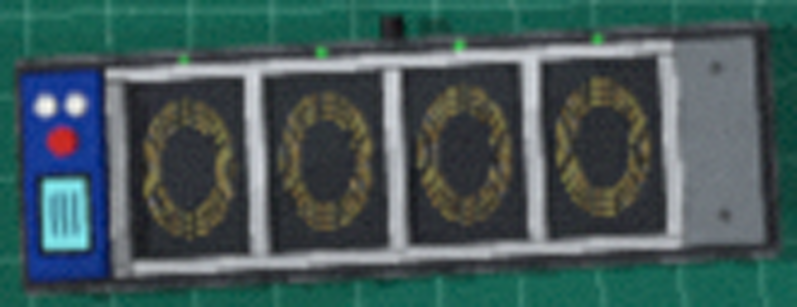

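Run:
```python
from h import *
f=lambda x,y:((x+.5)/6.5-.5+220,(y+.5)/6.5-.5+215)
for n,t,s in[("g near",(244,225.2),(248,502)),("g right",(263,222.2),(330,422)),("g left",(239.1,194.4),(90,420)),
 ("r near",(271,221.5),(362,392)),("r right",(290.5,219.9),(450,330)),("b near",(326.2,214.7),(580,200)),("b right",(345.5,213),(660,148)),("b left",(323.4,184.1),(438,127)),("w near",(298,217.5),(475,300))]:
    p,e=tri(t,f(*s));print(n,p.round(4),e.round(4))
W={}
for n,(x0,x1,y0,y1) in(("top",(230,345,272,318)),("side",(290,400,255,350))):
    im=cv2.imread(f"pics/{n}0.png")
    h=cv2.cvtColor(im,cv2.COLOR_BGR2HSV).astype(int)
    m=((h[...,0]>12)&(h[...,0]<33)&(h[...,1]>90)&(h[...,2]>50)).astype(np.uint8)
    k=np.zeros_like(m);k[y0:y1,x0:x1]=m[y0:y1,x0:x1]
    k=cv2.morphologyEx(k,cv2.MORPH_CLOSE,np.ones((5,5),np.uint8))
    N,l,st,ce=cv2.connectedComponentsWithStats(k)
    o=[]
    for i in range(1,N):
        if st[i,4]>80:
            c=cv2.convexHull(np.argwhere(l==i)[:,::-1].astype(np.float32))
            M=cv2.moments(c);o.append((M['m10']/M['m00'],M['m01']/M['m00']))
    o.sort();W[n]=o;print(n,np.round(o,1).tolist())
    w=np.array([plane(n,p,.04)[:2] for p in o]);print(w.round(4).tolist(),np.linalg.norm(np.diff(w,axis=0),axis=1).round(4), np.degrees(np.arctan2(*(w[0]-w[-1])[[1,0]])))
for a,b in zip(W['top'],W['side']):
    p,e=tri(a,b);print(p.round(4),e.round(4))
# dark interiors
im=cv2.imread("pics/top0.png");g=cv2.cvtColor(im,cv2.COLOR_BGR2GRAY)
for c in W['top']:
    x,y=int(c[0]),int(c[1]);k=np.zeros_like(g);k[y-20:y+21,x-14:x+15]=(g[y-20:y+21,x-14:x+15]<110)*255
    k=cv2.morphologyEx(k,cv2.MORPH_OPEN,np.ones((3,3),np.uint8))
    N,l,st,ce=cv2.connectedComponentsWithStats(k);i=l[y,x] or 1+np.argmax(st[1:,4])
    rc=cv2.minAreaRect(np.argwhere(l==i)[:,::-1].astype(np.float32));b=cv2.boxPoints(rc)
    w=np.array([plane("top",p,.043)[:2] for p in b]);print(w.mean(0).round(4),[np.linalg.norm(w[j+1]-w[j]).round(4) for j in(0,1)],rc[2])
```

```text
g near [0.6248 0.1543 0.0323] 0.0039
g right [0.6309 0.1097 0.0331] 0.0037
g left [0.696  0.1638 0.0327] 0.0002
r near [0.6327 0.0915 0.033 ] 0.0049
r right [0.6354 0.0456 0.0292] 0.0031
b near [ 0.6461 -0.0378  0.0317] 0.0041
b right [ 0.6483 -0.0843  0.0278] 0.0004
b left [ 0.7173 -0.0334  0.0327] 0.0017
w near [0.6404 0.0277 0.0288] 0.0023
top [[242.5, 298.4], [272.5, 296.7], [329.0, 292.4]]
[[0.4537, 0.1567], [0.4563, 0.0879], [0.4637, -0.0417]] [0.0688 0.1299] 92.87735210934291
side [[315.4, 328.7], [335.4, 309.4], [353.8, 291.5], [370.7, 275.0]]
[[0.46, 0.1562], [0.4621, 0.0901], [0.4643, 0.0241], [0.4668, -0.0422]] [0.0661 0.066  0.0663] 91.97731687744425
[0.4557 0.1575 0.0442] 0.0047
[0.4588 0.0895 0.0414] 0.0059
[ 0.4786 -0.0316 -0.0142] 0.0383
[0.458  0.1569] [np.float64(0.0585), np.float64(0.0848)] 87.95458984375
[0.4593 0.09  ] [np.float64(0.0574), np.float64(0.0844)] 90.0
[ 0.4635 -0.0429] [np.float64(0.0574), np.float64(0.0845)] 90.0
```

```bash
cat >> h.py <<'E'
def board(im,col,box,n="top",z=.031,k=6):
    x0,x1,y0,y1=box
    u=cv2.resize(im[y0:y1,x0:x1],None,fx=k,fy=k,interpolation=cv2.INTER_LINEAR).astype(int)
    r_,g,b=u[...,0],u[...,1],u[...,2]
    m={'green':(g-np.maximum(r_,b)>35),'red':(r_-np.maximum(g,b)>60),'blue':(b-np.maximum(r_,g)>60),'white':np.minimum(np.minimum(r_,g),b)>125}[col].astype(np.uint8)
    m=cv2.morphologyEx(m,cv2.MORPH_OPEN,np.ones((k,k),np.uint8))
    N,l,st,ce=cv2.connectedComponentsWithStats(m);i=1+np.argmax(st[1:,4])
    p=(np.argwhere(l==i)[:,::-1]+.5)/k-.5+[x0,y0]
    hl=cv2.convexHull(p.astype(np.float32))
    w=np.array([plane(n,q[0],z)[:2] for q in hl]).astype(np.float32)
    (c,s,a)=cv2.minAreaRect(w);b=cv2.boxPoints((c,s,a));e=[b[1]-b[0],b[2]-b[1]];e=e[int(np.argmax([np.hypot(*v) for v in e]))]
    yaw=np.degrees(np.arctan2(e[1],e[0]));yaw=(yaw+90)%180-90
    return np.array(c),np.array(s),yaw,m*255
E
python3 - <<'E'
from h import *
T=cv2.imread("pics/top0.png")[:,:,::-1].copy()
B={'green':(234,267,186,232),'red':(264,294,184,228),'white':(292,320,180,225),'blue':(318,350,178,222)}
o=[]
for c,b in B.items():
    a=board(T,c,b);print(c,a[0].round(4),a[1].round(4),round(a[2],2));o.append(cv2.resize(a[3],(180,270)))
cv2.imwrite("pics/m1.png",np.hstack(o))
c=[board(T,c,b)[0] for c,b in B.items()];d=c[0]-c[3];print(np.degrees(np.arctan2(d[1],d[0])),np.hypot(*d)/3)
E
```

```text
green [0.6625 0.1358] [0.0755 0.0477] 8.26
red [0.6691 0.0695] [0.076  0.0472] 3.25
white [0.6761 0.0066] [0.074  0.0455] 4.16
blue [ 0.6819 -0.0595] [0.0742 0.0467] 3.96
95.67011689949045 0.06541459124407258
```

View pics/m1.png

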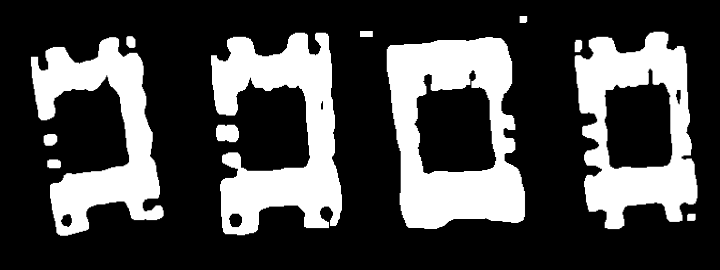

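```bash
cat >> h.py <<'E'
def go(x,y,z,yaw):
    s=r.read_state();R0=R.from_euler('xyz',s['ee_rot'],degrees=True);R1=R.from_euler('xyz',[-90,0,yaw],degrees=True)
    p=R0.inv().apply(np.array([x,y,z])-s['eef_pos']);w=(R0.inv()*R1).as_rotvec(degrees=True)
    print('t',round(s['clock'],2),'pos',s['eef_pos'].round(4),'rot',s['ee_rot'].round(2),'F',s['wrist_force'].round(2),'op',round(s['opening'],4))
    print('  shift',p.round(4).tolist(),'turn',w.round(2).tolist())
E
python3 -c "
from h import *
go(.6635,.1358,.13,7.5)"
```

```text
t 0.1 pos [ 0.3005 -0.6038  0.2216] rot [-90.     0.1  -63.54] F [ 0.45 -0.34 -0.39] op 0.0869
  shift [-0.5003, 0.0925, 0.6545] turn [-0.06, -71.04, -0.09]
```

Emit:
move_arm(increments=[[[-0.02,0.0,0.03],[0,-4,0]],[[-0.05,0.01,0.07],[0,-9,0]],[[-0.09,0.02,0.12],[0,-15,0]],[[-0.13,0.02,0.17],[0,-21,0]],[[-0.17,0.03,0.22],[0,-27,0]],[[-0.21,0.03,0.27],[0,-33,0]],[[-0.25,0.04,0.32],[0,-39,0]],[[-0.29,0.05,0.37],[0,-45,0]],[[-0.33,0.06,0.42],[0,-50,0]],[[-0.37,0.07,0.475],[0,-55,0]],[[-0.41,0.08,0.53],[0,-60,0]],[[-0.44,0.085,0.58],[0,-64,0]],[[-0.47,0.09,0.62],[0,-68,0]],[[-0.49,0.0925,0.645],[0,-70,0]],[[-0.5,0.0925,0.6545],[0,-71,0]],[[-0.5003,0.0925,0.6545],[0,-71,0]],[[-0.5003,0.0925,0.6545],[0,-71,0]]], hand=-1, grip_force=15)

```text
clock: 2.22
eef_pos: [0.6632, 0.1333, 0.1298]
ee_rot: [-90.0, 0.1, 7.3]
wrist_force: [0.3, -0.2, 0.4]
opening: 0.0873
```

Run:
```python
from h import *
s=capture("side")
cv2.imwrite("pics/s4.png",cv2.resize(s[195:315,200:360],None,fx=5,fy=5,interpolation=cv2.INTER_CUBIC)[:,:,::-1])
t=capture("top");cv2.imwrite("pics/t4.png",cv2.resize(t[150:260,200:372],None,fx=4,fy=4,interpolation=cv2.INTER_CUBIC)[:,:,::-1])
go(.6635,.1358,.042,7.5)
```

```text
t 2.33 pos [0.6634 0.1334 0.1301] rot [-8.999e+01  5.000e-02  7.290e+00] F [ 0.56 -0.39  0.17] op 0.087
  shift [0.0005, 0.0881, 0.0024] turn [-0.01, -0.21, -0.05]
```

View pics/s4.png

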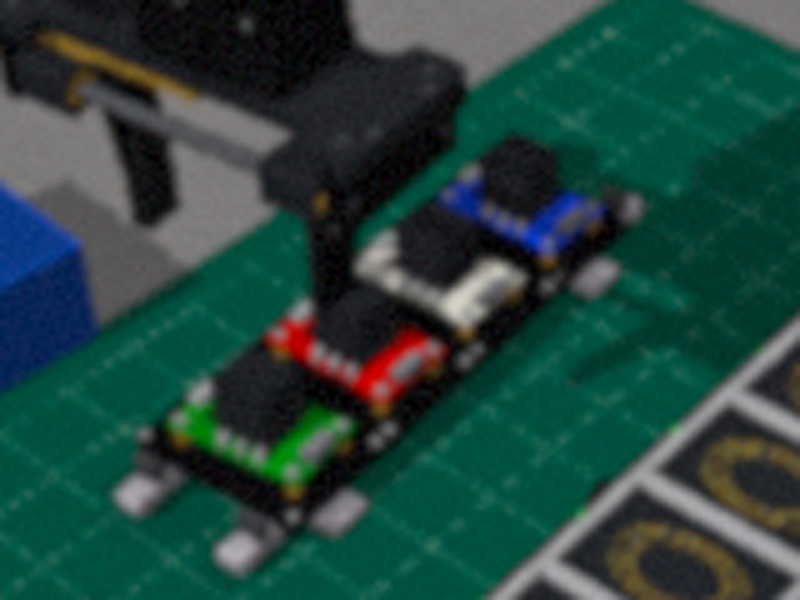

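View pics/t4.png

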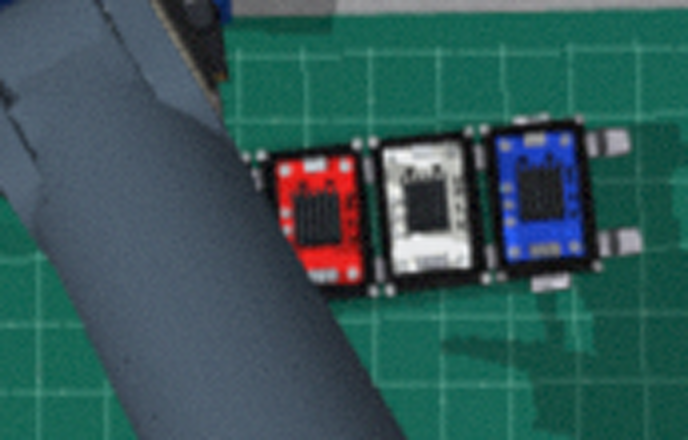

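Run:
```python
from h import *
p=np.array([.6634,.1334,.1300]);u=np.array([np.cos(np.radians(7.3)),np.sin(np.radians(7.3)),0])
for d in(-.0585,-.0435,0,.0435,.0585):
  q=proj("side",p+d*u);print(d,q.round(1),((q-[200,195])*5).round(0))
# heat sink top centre predicted from board at feet .019
q=proj("side",[.6625,.1358,.062]);print(((q-[200,195])*5).round(0))
```

```text
-0.0585 [271.4 255.5] [357. 302.]
-0.0435 [265.6 252.8] [328. 289.]
0 [249.4 245.4] [247. 252.]
0.0435 [233.7 238.2] [168. 216.]
0.0585 [228.4 235.8] [142. 204.]
[259. 374.]
```

Emit:
move_arm(increments=[[[0.0005,0.015,0.001],[0,0,0]],[[0.001,0.035,0.002],[0,0,0]],[[0.002,0.05,0.002],[0,0,0]],[[0.002,0.056,0.002],[0,0,0]],[[0.002,0.058,0.002],[0,0,0]]])

```text
clock: 2.95
eef_pos: [0.6649, 0.1357, 0.0714]
ee_rot: [-90.0, 0.1, 7.3]
wrist_force: [-0.3, 0.1, -0.1]
opening: 0.0871
```

Run:
```python
from h import *
s=capture("side")
cv2.imwrite("pics/s5.png",cv2.resize(s[210:310,210:330],None,fx=6,fy=6,interpolation=cv2.INTER_CUBIC)[:,:,::-1])
go(.6655,.135,.042,7.5)
st=r.read_state();p=st['eef_pos'];u=np.array([np.cos(np.radians(7.3)),np.sin(np.radians(7.3)),0])
for d in(-.0585,-.0435,0,.0435,.0585):
  q=proj("side",p+d*u);print(d,q.round(1),((q-[210,210])*6).round(0))
```

```text
t 3.0 pos [0.6651 0.1358 0.0717] rot [-8.998e+01  6.000e-02  7.300e+00] F [ 0.48 -0.28  0.56] op 0.0871
  shift [0.0004, 0.0297, -0.0008] turn [-0.02, -0.2, -0.06]
-0.0585 [271.8 276.3] [371. 398.]
-0.0435 [266.2 273.6] [337. 382.]
0 [250.5 266.1] [243. 336.]
0.0435 [235.4 258.8] [153. 293.]
0.0585 [230.3 256.3] [122. 278.]
```

View pics/s5.png

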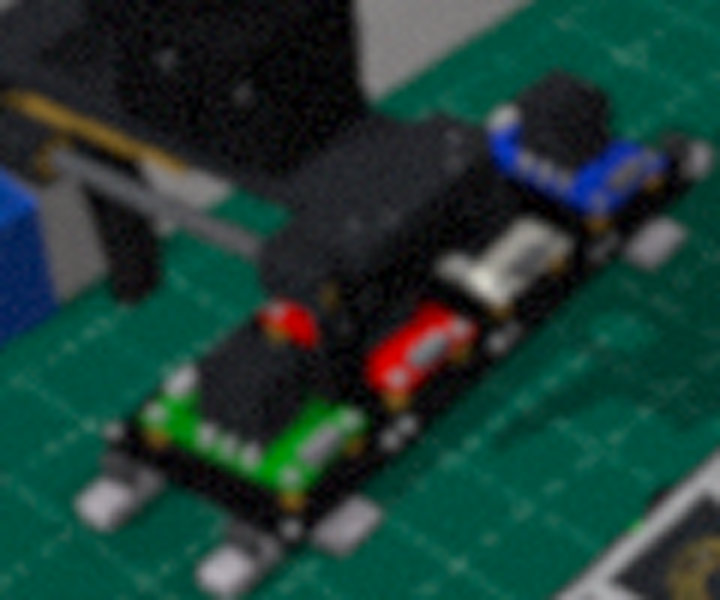

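Emit:
move_arm(increments=[[[0.0,0.008,0.0],[0,0,0]],[[0.0,0.018,0.0],[0,0,0]],[[-0.001,0.026,0.0],[0,0,0]],[[-0.001,0.0297,0.0],[0,-0.2,0]],[[-0.001,0.0297,0.0],[0,-0.2,0]]])

```text
clock: 3.62
eef_pos: [0.6639, 0.1356, 0.0416]
ee_rot: [-90.0, 0.1, 7.5]
wrist_force: [0.2, -1.0, 0.4]
opening: 0.0874
```

Emit:
move_arm(increments=[[[0,0,0],[0,0,0]],[[0,0,0],[0,0,0]],[[0,0,0],[0,0,0]],[[0,0,0],[0,0,0]],[[0,0,0],[0,0,0]]], hand=1, grip_force=15)

```text
clock: 4.25
eef_pos: [0.6639, 0.1357, 0.0417]
ee_rot: [-90.0, 0.1, 7.5]
wrist_force: [-0.9, 0.8, 0.2]
opening: 0.0449
```

Emit:
move_arm(increments=[[[0,0,0],[0,0,0]],[[0,0,0],[0,0,0]],[[0,0,0],[0,0,0]],[[0,0,0],[0,0,0]]])

```text
clock: 4.75
eef_pos: [0.6638, 0.1356, 0.0417]
ee_rot: [-90.0, 0.1, 7.5]
wrist_force: [0.6, 0.3, 0.5]
opening: 0.0302
```

Run:
```python
from h import *
s=capture("side")
cv2.imwrite("pics/s6.png",cv2.resize(s[210:310,210:330],None,fx=6,fy=6,interpolation=cv2.INTER_CUBIC)[:,:,::-1])
go(.6655,.135,.042,7.5)
```

```text
t 4.8 pos [0.6638 0.1356 0.0417] rot [-89.98   0.1    7.51] F [-0.56 -0.17  0.2 ] op 0.0299
  shift [0.0016, -0.0003, -0.0008] turn [-0.02, 0.01, -0.1]
```

View pics/s6.png

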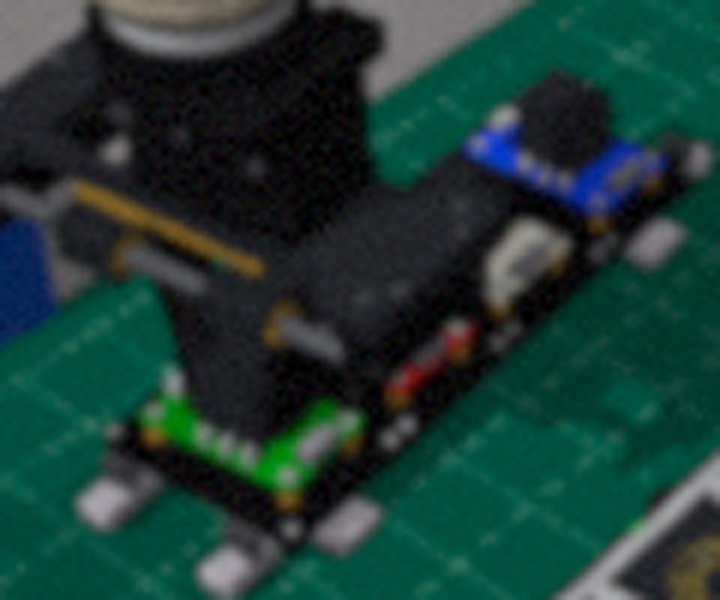

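```bash
python3 -c "
from h import *
go(.6635,.1356,.11,7.5)
go(.459,.1566,.11,1.9)"
```

```text
t 4.8 pos [0.6638 0.1356 0.0417] rot [-89.98   0.1    7.51] F [-0.56 -0.17  0.2 ] op 0.0299
  shift [-0.0005, -0.0683, 0.0] turn [-0.02, 0.01, -0.1]
t 4.8 pos [0.6638 0.1356 0.0417] rot [-89.98   0.1    7.51] F [-0.56 -0.17  0.2 ] op 0.0299
  shift [-0.2005, -0.068, 0.0476] turn [-0.01, 5.61, -0.1]
```

Emit:
move_arm(increments=[[[0,-0.006,0],[0,0,0]],[[0,-0.016,0],[0,0,0]],[[0,-0.03,0],[0,0,0]],[[0,-0.045,0],[0,0,0]],[[-0.008,-0.058,0.002],[0,0.3,0]],[[-0.025,-0.066,0.006],[0,0.8,0]],[[-0.05,-0.068,0.012],[0,1.5,0]],[[-0.08,-0.068,0.019],[0,2.3,0]],[[-0.11,-0.068,0.026],[0,3.1,0]],[[-0.14,-0.068,0.033],[0,3.9,0]],[[-0.165,-0.068,0.039],[0,4.6,0]],[[-0.185,-0.068,0.044],[0,5.2,0]],[[-0.196,-0.068,0.0465],[0,5.5,0]],[[-0.2005,-0.068,0.0476],[0,5.6,0]],[[-0.2005,-0.068,0.0476],[0,5.6,0]],[[-0.2005,-0.068,0.0476],[0,5.6,0]]])

```text
clock: 6.8
eef_pos: [0.4597, 0.1566, 0.1101]
ee_rot: [-90.0, 0.1, 1.9]
wrist_force: [0.0, -0.9, -0.3]
opening: 0.0299
```

Run:
```python
from h import *
s=capture("side");t=capture("top")
cv2.imwrite("pics/s7.png",cv2.resize(s[235:385,240:420],None,fx=4,fy=4,interpolation=cv2.INTER_CUBIC)[:,:,::-1])
cv2.imwrite("pics/t7.png",cv2.resize(t[200:340,190:372],None,fx=4,fy=4,interpolation=cv2.INTER_CUBIC)[:,:,::-1])
go(.459,.1566,.063,1.9)
```

```text
t 6.9 pos [0.4595 0.1565 0.1099] rot [-89.98   0.1    1.87] F [ 0.28 -0.5  -0.23] op 0.0301
  shift [-0.0004, 0.0469, 0.0001] turn [-0.02, -0.03, -0.1]
```

View pics/s7.png

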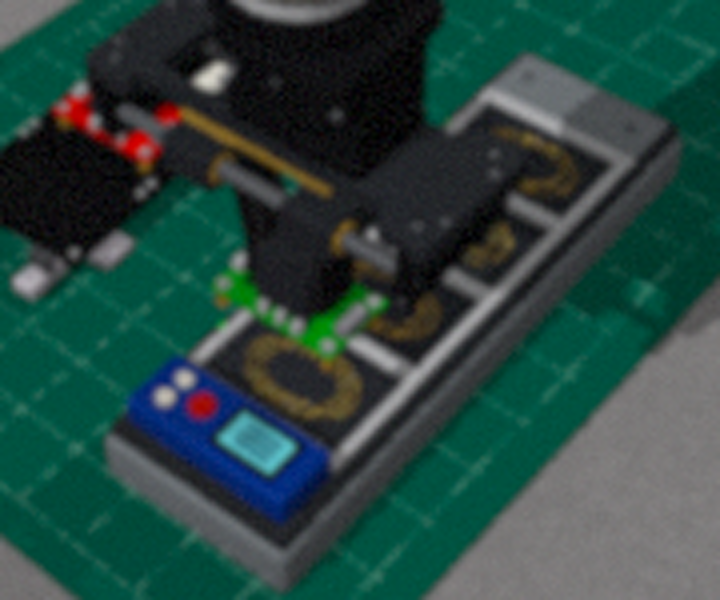

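View pics/t7.png

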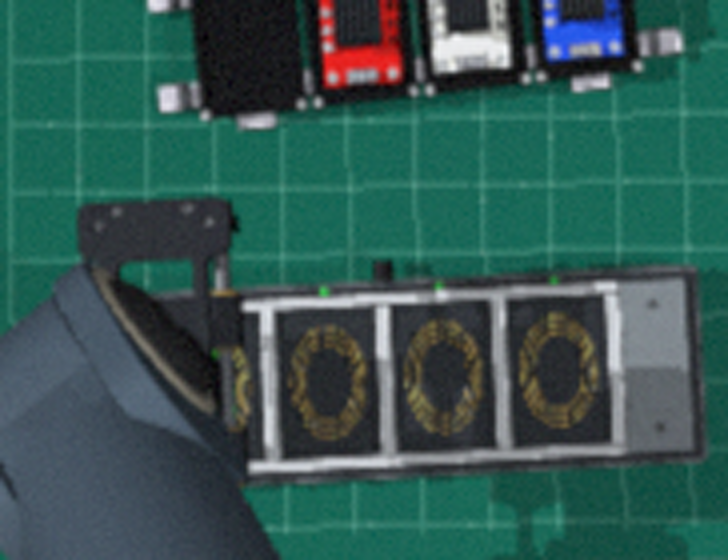

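Run:
```python
from h import *
f=lambda x,y:((x+.5)/4-.5+240,(y+.5)/4-.5+235)
z=.0992
P={k:plane("side",f(*v),z)[:2] for k,v in dict(near=(325,354),right=(387,300),left=(220,285)).items()}
for k,v in P.items():print(k,v.round(4))
print('centre',((P['right']+P['left'])/2).round(4),np.linalg.norm(P['near']-P['left']),np.linalg.norm(P['near']-P['right']))
u=np.array([np.cos(np.radians(1.9)),np.sin(np.radians(1.9))]);v=np.array([-u[1],u[0]])
for k,(a,b) in dict(near=(-36,22),right=(-36,-22),left=(36,22)).items():
    q=proj("side",np.r_[np.array([.4595,.1565])+a/1e3*u+b/1e3*v,z]);print(k,((q-[240,235]+.5)*4-.5).round(0))
```

```text
near [0.4289 0.1769]
right [0.4281 0.1324]
left [0.4944 0.177 ]
centre [0.4612 0.1547] 0.06555354176591043 0.04446071449982701
near [335. 361.]
right [392. 305.]
left [216. 288.]
```

Emit:
move_arm(increments=[[[-0.0005,0.008,0.001],[0,0,0]],[[-0.001,0.02,0.0015],[0,0,0]],[[-0.0012,0.032,0.0015],[0,0,0]],[[-0.0012,0.039,0.0015],[0,0,0]],[[-0.0012,0.042,0.0015],[0,0,0]],[[-0.0012,0.043,0.0015],[0,0,0]],[[-0.0012,0.043,0.0015],[0,0,0]]])

```text
clock: 7.78
eef_pos: [0.4583, 0.1581, 0.0671]
ee_rot: [-90.0, 0.1, 1.9]
wrist_force: [-0.2, -0.1, -1.9]
opening: 0.0299
```

Run:
```python
from h import *
s=capture("side")
cv2.imwrite("pics/s8.png",cv2.resize(s[255:385,250:400],None,fx=5,fy=5,interpolation=cv2.INTER_CUBIC)[:,:,::-1])
go(.4583,.158,.063,1.9)
```

```text
t 7.83 pos [0.4584 0.1581 0.0672] rot [-8.997e+01  6.000e-02  1.870e+00] F [ 0.67 -0.29 -1.08] op 0.03
  shift [-0.0001, 0.0042, -0.0001] turn [-0.03, -0.03, -0.06]
```

View pics/s8.png

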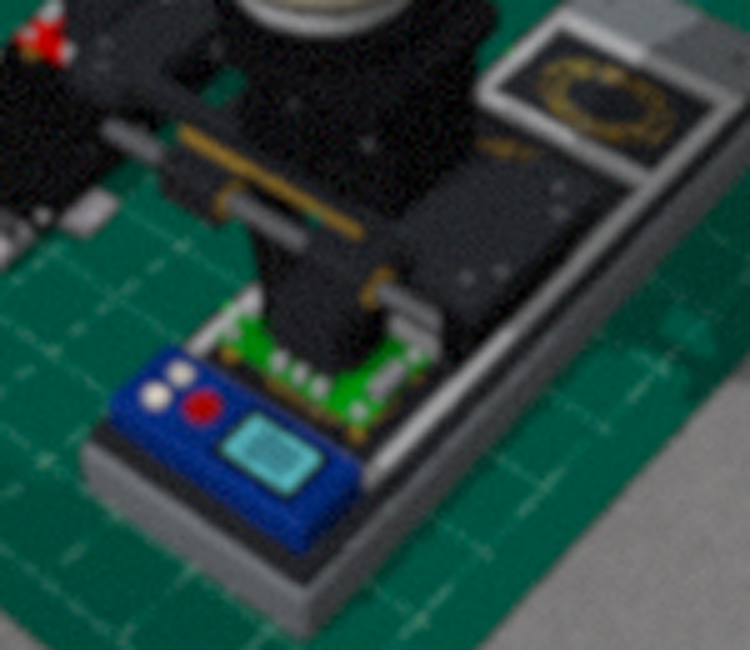

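Emit:
move_arm(increments=[[[0,0.001,0],[0,0,0]],[[0,0.002,0],[0,0,0]],[[0,0.003,0],[0,0,0]],[[0,0.003,0],[0,0,0]]])

```text
clock: 8.32
eef_pos: [0.4583, 0.1581, 0.0641]
ee_rot: [-90.0, 0.1, 1.9]
wrist_force: [-0.7, 0.2, -1.1]
opening: 0.0298
```

Emit:
move_arm(increments=[[[0,0.0005,0],[0,0,0]],[[0,0.001,0],[0,0,0]],[[0,0.0015,0],[0,0,0]],[[0,0.0015,0],[0,0,0]]])

```text
clock: 8.82
eef_pos: [0.4583, 0.1581, 0.0626]
ee_rot: [-90.0, 0.1, 1.9]
wrist_force: [0.4, 0.2, -0.7]
opening: 0.0299
```

Emit:
move_arm(increments=[[[0,0.0005,0],[0,0,0]],[[0,0.001,0],[0,0,0]],[[0,0.001,0],[0,0,0]]])

```text
clock: 9.2
eef_pos: [0.4583, 0.1581, 0.0616]
ee_rot: [-90.0, 0.1, 1.9]
wrist_force: [0.4, -0.4, -0.4]
opening: 0.0297
```

Emit:
move_arm(increments=[[[0,0.0005,0],[0,0,0]],[[0,0.001,0],[0,0,0]],[[0,0.001,0],[0,0,0]]])

```text
clock: 9.57
eef_pos: [0.4583, 0.1581, 0.0615]
ee_rot: [-90.0, 0.1, 1.9]
wrist_force: [-3.0, -2.3, 9.6]
opening: 0.0297
```

Emit:
move_arm(increments=[[[0,-0.0003,0],[0,0,0]],[[0,-0.0003,0],[0,0,0]],[[0,-0.0003,0],[0,0,0]],[[0,-0.0003,0],[0,0,0]]], hand=-0.15)

```text
clock: 10.07
eef_pos: [0.4583, 0.1581, 0.0617]
ee_rot: [-90.0, 0.1, 1.9]
wrist_force: [-0.5, -0.8, 0.1]
opening: 0.0493
```

Run:
```python
from h import *
go(.459,.158,.13,3.5)
go(.671,.0695,.10,3.5)
```

```text
t 10.07 pos [0.4583 0.1581 0.0617] rot [-9.002e+01  7.000e-02  1.870e+00] F [-0.49 -0.77  0.07] op 0.0493
  shift [0.0006, -0.0683, -0.0001] turn [0.02, -1.63, -0.07]
t 10.07 pos [0.4583 0.1581 0.0617] rot [-9.002e+01  7.000e-02  1.870e+00] F [-0.49 -0.77  0.07] op 0.0493
  shift [0.2097, -0.0386, -0.0955] turn [0.02, -1.63, -0.07]
```

Emit:
move_arm(increments=[[[0,-0.01,0],[0,0,0]],[[0,-0.028,0],[0,0,0]],[[0,-0.045,0],[0,0,0]],[[0.012,-0.055,-0.006],[0,0,0]],[[0.035,-0.06,-0.016],[0,-0.5,0]],[[0.065,-0.06,-0.03],[0,-0.8,0]],[[0.1,-0.058,-0.046],[0,-1.2,0]],[[0.135,-0.05,-0.062],[0,-1.6,0]],[[0.165,-0.044,-0.076],[0,-1.6,0]],[[0.19,-0.04,-0.087],[0,-1.6,0]],[[0.204,-0.0386,-0.093],[0,-1.6,0]],[[0.2097,-0.0386,-0.0955],[0,-1.6,0]],[[0.2097,-0.0386,-0.0955],[0,-1.6,0]]])

```text
clock: 11.7
eef_pos: [0.6708, 0.0698, 0.1002]
ee_rot: [-90.0, 0.1, 3.5]
wrist_force: [0.2, -0.2, 0.1]
opening: 0.0501
```

Run:
```python
from h import *
s=capture("side");t=capture("top")
cv2.imwrite("pics/s9.png",cv2.resize(s[210:385,215:415],None,fx=4,fy=3.4,interpolation=cv2.INTER_CUBIC)[:,:,::-1])
cv2.imwrite("pics/t9.png",cv2.resize(t[180:330,200:372],None,fx=4,fy=4,interpolation=cv2.INTER_CUBIC)[:,:,::-1])
go(.671,.0695,.0425,3.5)
```

```text
t 11.8 pos [0.6703 0.0702 0.1003] rot [-90.     0.09   3.54] F [0.45 0.28 0.18] op 0.0499
  shift [0.0007, 0.0578, -0.0008] turn [0.0, 0.04, -0.09]
```

View pics/s9.png

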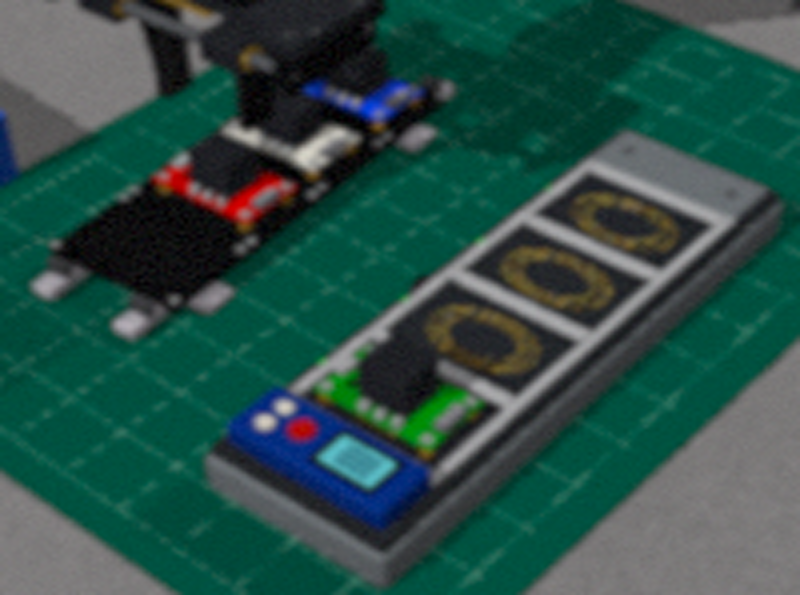

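View pics/t9.png

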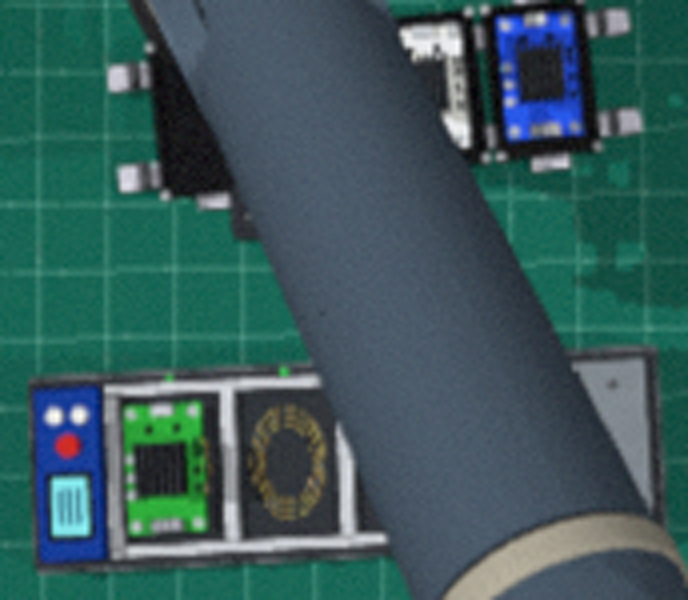

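Run:
```python
from h import *
t=capture("top")
a=board(t,'green',(224,258,272,322),z=.052);print(a[0].round(4),a[1].round(4),round(a[2],2))
T=cv2.imread("pics/top0.png")[:,:,::-1]
# rim edge profile along row of bays: silver bars, horizontally, upsampled along y line through bay centres
g=cv2.cvtColor(T.copy(),cv2.COLOR_RGB2GRAY).astype(float)
from scipy.ndimage import map_coordinates
yaw=np.radians(1.9);u=np.array([np.cos(yaw),np.sin(yaw)]);v=np.array([-u[1],u[0]])
c=np.array([.4590,.1568])
ys=np.arange(-.24,.045,.0005)
pr=np.mean([[map_coordinates(g,[[q[1]],[q[0]]],order=1)[0] for q in (proj("top",np.r_[c+a_*u+y*v,.045]) for y in ys)] for a_ in(-.037,-.034,.034,.037)],0)
th=130;e=[round(float(ys[i]+(th-pr[i])/(pr[i+1]-pr[i])*.0005)*1e3,1) for i in range(len(ys)-1) if (pr[i]-th)*(pr[i+1]-th)<0];print('y edges rel bay1 guess',e)
xs=np.arange(-.06,.06,.0005)
for k in range(4):
    px=np.mean([[map_coordinates(g,[[q[1]],[q[0]]],order=1)[0] for q in (proj("top",np.r_[c+x*u+(y-.066*k)*v,.045]) for x in xs)] for y in(-.022,.022)],0)
    print(k,[round(float(xs[i]+(th-px[i])/(px[i+1]-px[i])*.0005)*1e3,1) for i in range(len(xs)-1) if (px[i]-th)*(px[i+1]-th)<0])
```

```text
[0.4577 0.1584] [0.0747 0.0461] 2.27
y edges rel bay1 guess [-235.7, -227.9, -169.7, -161.9, -103.5, -95.8, -37.2, -29.8, 30.7, 34.1]
0 [-49.6, -44.2, 41.8, 47.4]
1 [-50.3, -45.1, 41.7, 48.4]
2 [-49.6, -44.3, 41.7, 47.3]
3 [-50.4, -45.3, 41.7, 47.7]
```

Run:
```python
from h import *
go(.6698,.0692,.0425,3.4)
go(.6698,.0692,.1025,3.4)
go(.4604,.0900,.105,1.9)
```

```text
t 11.85 pos [0.6703 0.0703 0.1004] rot [-9.001e+01  8.000e-02  3.540e+00] F [0.38 0.82 0.01] op 0.05
  shift [-0.0005, 0.0579, -0.001] turn [0.01, 0.14, -0.08]
t 11.85 pos [0.6703 0.0703 0.1004] rot [-9.001e+01  8.000e-02  3.540e+00] F [0.38 0.82 0.01] op 0.05
  shift [-0.0006, -0.0021, -0.001] turn [0.01, 0.14, -0.08]
t 11.85 pos [0.6703 0.0703 0.1004] rot [-9.001e+01  8.000e-02  3.540e+00] F [0.38 0.82 0.01] op 0.05
  shift [-0.2083, -0.0043, 0.0327] turn [0.01, 1.64, -0.08]
```

Emit:
move_arm(increments=[[[-0.0005,0.01,-0.001],[0,0.1,0]],[[-0.0005,0.024,-0.001],[0,0.1,0]],[[-0.0005,0.04,-0.001],[0,0.1,0]],[[-0.0005,0.052,-0.001],[0,0.1,0]],[[-0.0005,0.057,-0.001],[0,0.1,0]],[[-0.0005,0.058,-0.001],[0,0.1,0]],[[-0.0005,0.058,-0.001],[0,0.1,0]]])

```text
clock: 12.72
eef_pos: [0.6702, 0.0693, 0.0428]
ee_rot: [-90.0, 0.0, 3.4]
wrist_force: [0.2, -0.5, 1.0]
opening: 0.0501
```

Emit:
move_arm(increments=[[[0,0,0],[0,0,0]],[[0,0,0],[0,0,0]],[[0,0,0],[0,0,0]],[[0,0,0],[0,0,0]],[[0,0,0],[0,0,0]]], hand=1)

```text
clock: 13.35
eef_pos: [0.6702, 0.0693, 0.043]
ee_rot: [-90.0, 0.0, 3.4]
wrist_force: [-0.8, -0.0, 2.1]
opening: 0.0295
```

Run:
```python
from h import *
go(.6698,.0692,.0425,3.4)
go(.4604,.0900,.105,1.9)
```

```text
t 13.35 pos [0.6702 0.0693 0.043 ] rot [-9.00e+01  3.00e-02  3.44e+00] F [-0.81 -0.01  2.09] op 0.0295
  shift [-0.0005, 0.0005, -0.0001] turn [0.0, 0.04, -0.03]
t 13.35 pos [0.6702 0.0693 0.043 ] rot [-9.00e+01  3.00e-02  3.44e+00] F [-0.81 -0.01  2.09] op 0.0295
  shift [-0.2083, -0.0619, 0.0332] turn [0.01, 1.54, -0.03]
```

Emit:
move_arm(increments=[[[0,-0.004,0],[0,0,0]],[[0,-0.012,0],[0,0,0]],[[0,-0.026,0],[0,0,0]],[[0,-0.042,0],[0,0,0]],[[-0.006,-0.054,0.001],[0,0.1,0]],[[-0.025,-0.061,0.004],[0,0.3,0]],[[-0.05,-0.062,0.008],[0,0.5,0]],[[-0.08,-0.062,0.013],[0,0.7,0]],[[-0.11,-0.062,0.018],[0,0.9,0]],[[-0.14,-0.062,0.023],[0,1.1,0]],[[-0.168,-0.062,0.027],[0,1.3,0]],[[-0.19,-0.062,0.03],[0,1.5,0]],[[-0.203,-0.062,0.0325],[0,1.5,0]],[[-0.2083,-0.062,0.0332],[0,1.5,0]],[[-0.2083,-0.062,0.0332],[0,1.5,0]],[[-0.2083,-0.062,0.0332],[0,1.5,0]]])

```text
clock: 15.35
eef_pos: [0.4612, 0.09, 0.1052]
ee_rot: [-90.0, -0.0, 1.9]
wrist_force: [-0.2, -0.4, -0.5]
opening: 0.0298
```

Run:
```python
from h import *
s=capture("side")
cv2.imwrite("pics/s10.png",cv2.resize(s[235:385,240:420],None,fx=4,fy=4,interpolation=cv2.INTER_CUBIC)[:,:,::-1])
go(.4604,.0900,.066,1.9)
```

```text
t 15.4 pos [0.4611 0.09   0.1051] rot [-89.99   0.     1.91] F [-0.8   0.79 -0.41] op 0.03
  shift [-0.0007, 0.0391, 0.0001] turn [-0.01, 0.01, -0.0]
```

View pics/s10.png

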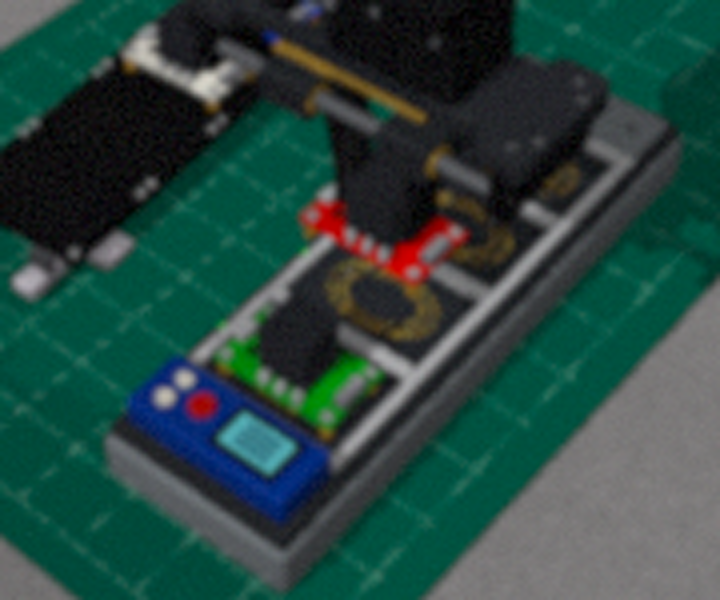

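Red is held level above bay 2, with its near corner at zoom (415,278). Green stands upright in bay 1. Lowering now.

Emit:
move_arm(increments=[[[-0.0003,0.008,0],[0,0,0]],[[-0.0005,0.02,0],[0,0,0]],[[-0.0007,0.031,0],[0,0,0]],[[-0.0007,0.037,0],[0,0,0]],[[-0.0007,0.039,0],[0,0,0]],[[-0.0007,0.04,0],[0,0,0]],[[-0.0007,0.041,0],[0,0,0]],[[-0.0007,0.041,0],[0,0,0]]])

```text
clock: 16.4
eef_pos: [0.4605, 0.0899, 0.0643]
ee_rot: [-90.0, -0.0, 1.9]
wrist_force: [-0.8, -0.6, -0.7]
opening: 0.0298
```

Emit:
move_arm(increments=[[[0,0.0004,0],[0,0,0]],[[0,0.0008,0],[0,0,0]],[[0,0.0012,0],[0,0,0]],[[0,0.0012,0],[0,0,0]]])

```text
clock: 16.9
eef_pos: [0.4605, 0.09, 0.0631]
ee_rot: [-90.0, -0.0, 1.9]
wrist_force: [0.2, 0.5, 0.3]
opening: 0.03
```

Emit:
move_arm(increments=[[[0,0.0003,0],[0,0,0]],[[0,0.0005,0],[0,0,0]],[[0,0.0005,0],[0,0,0]]])

```text
clock: 17.27
eef_pos: [0.4606, 0.09, 0.0629]
ee_rot: [-90.0, -0.0, 1.9]
wrist_force: [-2.0, -0.2, 4.5]
opening: 0.0301
```

Emit:
move_arm(increments=[[[0,0.0003,0],[0,0,0]],[[0,0.0005,0],[0,0,0]],[[0,0.0005,0],[0,0,0]]])

```text
clock: 17.65
eef_pos: [0.4606, 0.09, 0.0629]
ee_rot: [-90.0, -0.0, 1.9]
wrist_force: [-2.0, -0.4, 6.7]
opening: 0.0296
```

Emit:
move_arm(increments=[[[0,-0.0002,0],[0,0,0]],[[0,-0.0002,0],[0,0,0]],[[0,-0.0002,0],[0,0,0]],[[0,-0.0002,0],[0,0,0]]], hand=-0.15)

```text
clock: 18.15
eef_pos: [0.4605, 0.09, 0.063]
ee_rot: [-90.0, -0.0, 1.9]
wrist_force: [0.2, -0.3, -0.4]
opening: 0.0494
```

Run:
```python
from h import *
go(.6767,.0063,.10,4.2)
```

```text
t 18.15 pos [0.4605 0.09   0.063 ] rot [-9.002e+01 -2.000e-02  1.910e+00] F [ 0.24 -0.32 -0.42] op 0.0494
  shift [0.2133, -0.0369, -0.0908] turn [0.02, -2.29, 0.02]
```

Emit:
move_arm(increments=[[[0,-0.01,0],[0,0,0]],[[0,-0.028,0],[0,0,0]],[[0,-0.045,0],[0,0,0]],[[0.012,-0.055,-0.005],[0,-0.2,0]],[[0.035,-0.06,-0.015],[0,-0.5,0]],[[0.065,-0.06,-0.028],[0,-0.9,0]],[[0.1,-0.058,-0.043],[0,-1.3,0]],[[0.135,-0.05,-0.058],[0,-1.7,0]],[[0.168,-0.044,-0.072],[0,-2,0]],[[0.193,-0.039,-0.082],[0,-2.2,0]],[[0.208,-0.037,-0.0885],[0,-2.3,0]],[[0.2133,-0.0369,-0.0908],[0,-2.3,0]],[[0.2133,-0.0369,-0.0908],[0,-2.3,0]],[[0.2133,-0.0369,-0.0908],[0,-2.3,0]]])

```text
clock: 19.9
eef_pos: [0.676, 0.007, 0.1004]
ee_rot: [-90.0, -0.0, 4.3]
wrist_force: [-0.2, 0.7, -0.1]
opening: 0.0502
```

Run:
```python
from h import *
s=capture("side");t=capture("top")
cv2.imwrite("pics/s11.png",cv2.resize(s[210:385,215:415],None,fx=4,fy=3.4,interpolation=cv2.INTER_CUBIC)[:,:,::-1])
cv2.imwrite("pics/t11.png",cv2.resize(t[180:330,200:372],None,fx=4,fy=4,interpolation=cv2.INTER_CUBIC)[:,:,::-1])
for c,b in(('green',(224,258,272,322)),('red',(258,287,272,322))):
  a=board(t,c,b,z=.052);print(c,a[0].round(4),a[1].round(4),round(a[2],2))
go(.6767,.0063,.043,4.2)
```

```text
green [0.4577 0.1584] [0.0748 0.0461] 2.13
red [0.4603 0.0903] [0.0742 0.0463] 1.97
t 20.0 pos [0.6762 0.0069 0.1004] rot [-9.002e+01 -2.000e-02  4.260e+00] F [ 0.51 -0.35  0.09] op 0.0499
  shift [0.0004, 0.0574, -0.0006] turn [0.02, 0.06, 0.02]
```

View pics/s11.png

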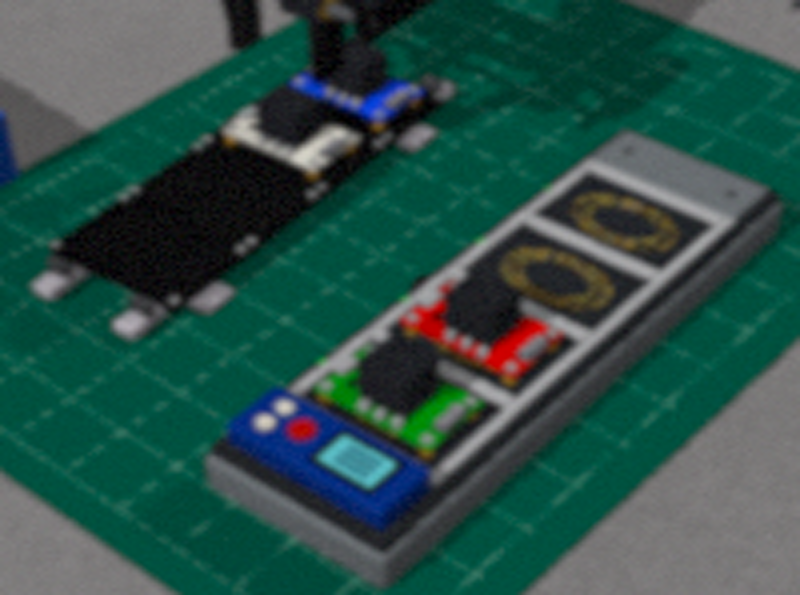

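View pics/t11.png

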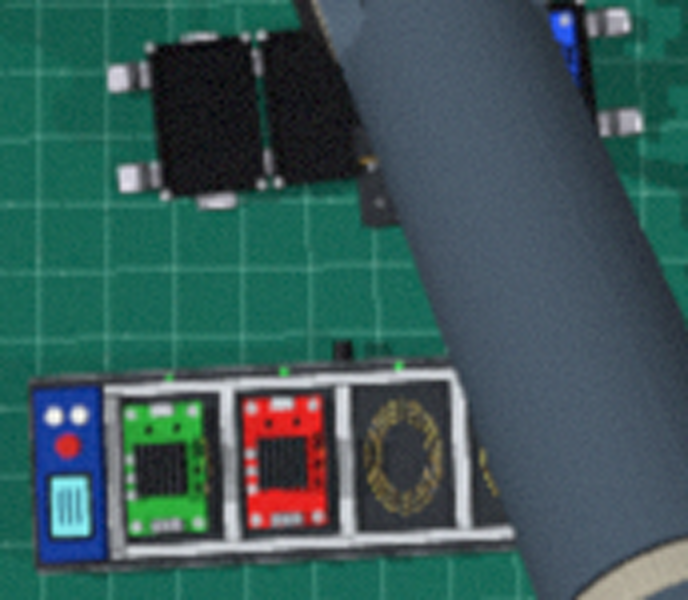

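Emit:
move_arm(increments=[[[0.0005,0.01,-0.0006],[0,0,0]],[[0.0005,0.024,-0.0006],[0,0,0]],[[0.0005,0.04,-0.0006],[0,0,0]],[[0.0005,0.052,-0.0006],[0,0,0]],[[0.0005,0.0565,-0.0006],[0,0,0]],[[0.0005,0.0575,-0.0006],[0,0,0]],[[0.0005,0.0575,-0.0006],[0,0,0]]])

```text
clock: 20.88
eef_pos: [0.6772, 0.0063, 0.0433]
ee_rot: [-90.0, -0.1, 4.3]
wrist_force: [-0.0, -0.2, 0.5]
opening: 0.0498
```

Emit:
move_arm(increments=[[[0,0,0],[0,0,0]],[[0,0,0],[0,0,0]],[[0,0,0],[0,0,0]],[[0,0,0],[0,0,0]],[[0,0,0],[0,0,0]]], hand=1)

```text
clock: 21.5
eef_pos: [0.6772, 0.0063, 0.0436]
ee_rot: [-90.0, -0.1, 4.3]
wrist_force: [-0.8, 0.1, 1.8]
opening: 0.0298
```

Run:
```python
from h import *
go(.4627,.0235,.105,1.9)
```

```text
t 21.5 pos [0.6772 0.0063 0.0436] rot [-9.003e+01 -8.000e-02  4.250e+00] F [-0.77  0.11  1.81] op 0.0298
  shift [-0.2126, -0.0617, 0.0331] turn [0.03, 2.35, 0.08]
```

Emit:
move_arm(increments=[[[0,-0.004,0],[0,0,0]],[[0,-0.012,0],[0,0,0]],[[0,-0.026,0],[0,0,0]],[[0,-0.042,0],[0,0,0]],[[-0.006,-0.054,0.001],[0,0.1,0]],[[-0.025,-0.061,0.004],[0,0.3,0]],[[-0.05,-0.062,0.008],[0,0.6,0]],[[-0.08,-0.062,0.013],[0,0.9,0]],[[-0.11,-0.062,0.018],[0,1.2,0]],[[-0.14,-0.062,0.022],[0,1.6,0]],[[-0.17,-0.062,0.027],[0,1.9,0]],[[-0.194,-0.062,0.03],[0,2.2,0]],[[-0.208,-0.062,0.0325],[0,2.3,0]],[[-0.2128,-0.0617,0.0331],[0,2.35,0]],[[-0.2128,-0.0617,0.0331],[0,2.35,0]],[[-0.2128,-0.0617,0.0331],[0,2.35,0]]])

```text
clock: 23.5
eef_pos: [0.4634, 0.0236, 0.1051]
ee_rot: [-90.0, -0.1, 1.9]
wrist_force: [0.5, 0.5, -0.4]
opening: 0.03
```

Run:
```python
from h import *
s=capture("side")
cv2.imwrite("pics/s12.png",cv2.resize(s[215:365,250:430],None,fx=4,fy=4,interpolation=cv2.INTER_CUBIC)[:,:,::-1])
go(.4627,.0235,.065,1.9)
```

```text
t 23.55 pos [0.4633 0.0236 0.105 ] rot [-90.    -0.11   1.88] F [ 0.55  0.82 -1.24] op 0.0301
  shift [-0.0007, 0.04, -0.0001] turn [0.0, -0.02, 0.11]
```

View pics/s12.png

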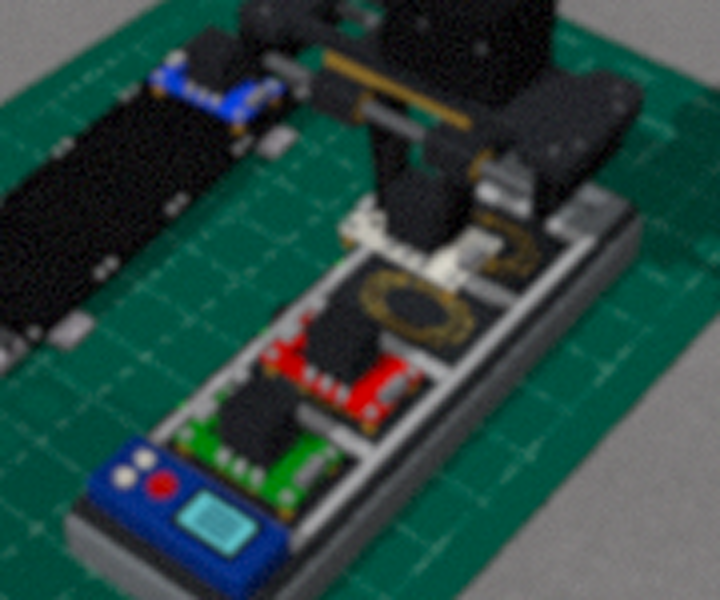

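White is held level over bay 3 (near corner at zoom 445,285). Lowering.

Emit:
move_arm(increments=[[[-0.0003,0.008,0],[0,0,0]],[[-0.0005,0.02,0],[0,0,0]],[[-0.0007,0.031,0],[0,0,0]],[[-0.0007,0.037,0],[0,0,0]],[[-0.0007,0.039,0],[0,0,0]],[[-0.0007,0.04,0],[0,0,0]],[[-0.0007,0.0405,0],[0,0,0]],[[-0.0007,0.0405,0],[0,0,0]]])

```text
clock: 24.55
eef_pos: [0.4629, 0.0236, 0.0647]
ee_rot: [-90.0, -0.1, 1.9]
wrist_force: [0.3, -0.3, -0.4]
opening: 0.0298
```

Emit:
move_arm(increments=[[[0,0.0003,0],[0,0,0]],[[0,0.0006,0],[0,0,0]],[[0,0.0008,0],[0,0,0]],[[0,0.0008,0],[0,0,0]]])

```text
clock: 25.05
eef_pos: [0.4628, 0.0236, 0.0639]
ee_rot: [-90.0, -0.1, 1.9]
wrist_force: [-0.1, -0.1, -0.4]
opening: 0.0299
```

Emit:
move_arm(increments=[[[0,0.0003,0],[0,0,0]],[[0,0.0005,0],[0,0,0]],[[0,0.0005,0],[0,0,0]]])

```text
clock: 25.42
eef_pos: [0.4629, 0.0236, 0.0635]
ee_rot: [-90.0, -0.1, 1.9]
wrist_force: [-0.2, -0.2, 1.4]
opening: 0.0299
```

Emit:
move_arm(increments=[[[0,0.0003,0],[0,0,0]],[[0,0.0005,0],[0,0,0]],[[0,0.0005,0],[0,0,0]]])

```text
clock: 25.8
eef_pos: [0.4629, 0.0236, 0.0635]
ee_rot: [-90.0, -0.1, 1.9]
wrist_force: [-2.5, 0.2, 6.5]
opening: 0.0297
```

Emit:
move_arm(increments=[[[0,-0.0001,0],[0,0,0]],[[0,-0.0001,0],[0,0,0]],[[0,-0.0001,0],[0,0,0]],[[0,-0.0001,0],[0,0,0]]], hand=-0.15)

```text
clock: 26.3
eef_pos: [0.4628, 0.0236, 0.0634]
ee_rot: [-90.0, -0.1, 1.9]
wrist_force: [-0.3, 0.2, -0.2]
opening: 0.0492
```

Run:
```python
from h import *
go(.6828,-.0598,.10,4)
```

```text
t 26.3 pos [0.4628 0.0236 0.0634] rot [-90.03  -0.13   1.88] F [-0.26  0.19 -0.23] op 0.0492
  shift [0.2172, -0.036, -0.0905] turn [0.03, -2.12, 0.13]
```

Emit:
move_arm(increments=[[[0,-0.01,0],[0,0,0]],[[0,-0.028,0],[0,0,0]],[[0,-0.045,0],[0,0,0]],[[0.012,-0.055,-0.005],[0,-0.2,0]],[[0.035,-0.06,-0.015],[0,-0.5,0]],[[0.065,-0.06,-0.027],[0,-0.9,0]],[[0.1,-0.058,-0.042],[0,-1.3,0]],[[0.135,-0.05,-0.057],[0,-1.7,0]],[[0.168,-0.044,-0.071],[0,-2,0]],[[0.195,-0.039,-0.082],[0,-2.1,0]],[[0.211,-0.036,-0.0885],[0,-2.1,0]],[[0.2172,-0.036,-0.0905],[0,-2.1,0]],[[0.2172,-0.036,-0.0905],[0,-2.1,0.1]],[[0.2172,-0.036,-0.0905],[0,-2.1,0.1]]])

```text
clock: 28.05
eef_pos: [0.6823, -0.0593, 0.1002]
ee_rot: [-90.0, -0.0, 4.0]
wrist_force: [0.2, -0.5, -0.2]
opening: 0.0505
```

Run:
```python
from h import *
t=capture("top")
cv2.imwrite("pics/t13.png",cv2.resize(t[180:330,200:372],None,fx=4,fy=4,interpolation=cv2.INTER_CUBIC)[:,:,::-1])
go(.6828,-.0598,.043,4)
```

```text
t 28.1 pos [ 0.6823 -0.0593  0.1003] rot [-9.003e+01 -2.000e-02  4.020e+00] F [0.34 0.36 0.29] op 0.05
  shift [0.0004, 0.0573, -0.0005] turn [0.03, 0.02, 0.02]
```

View pics/t13.png

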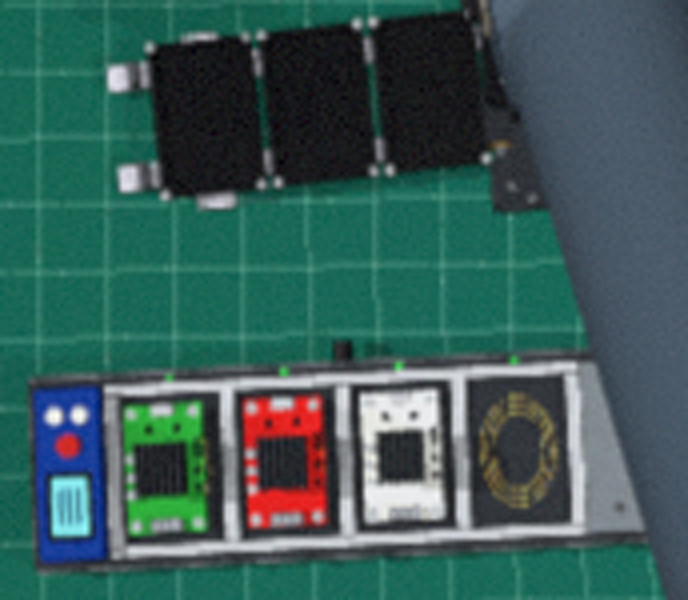

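White is nearly centred in bay 3 (zoom 402 against a bay centre of about 405), and red and green are upright. On to blue.

Emit:
move_arm(increments=[[[0.0005,0.01,-0.0005],[0,0,0]],[[0.0005,0.024,-0.0005],[0,0,0]],[[0.0005,0.04,-0.0005],[0,0,0]],[[0.0005,0.052,-0.0005],[0,0,0]],[[0.0005,0.0565,-0.0005],[0,0,0]],[[0.0005,0.0575,-0.0005],[0,0,0]],[[0.0005,0.0575,-0.0005],[0,0,0]]])

```text
clock: 28.98
eef_pos: [0.6833, -0.0598, 0.0432]
ee_rot: [-90.0, -0.1, 4.0]
wrist_force: [1.1, 0.5, 0.0]
opening: 0.0501
```

Emit:
move_arm(increments=[[[0,0,0],[0,0,0]],[[0,0,0],[0,0,0]],[[0,0,0],[0,0,0]],[[0,0,0],[0,0,0]],[[0,0,0],[0,0,0]]], hand=1)

```text
clock: 29.6
eef_pos: [0.6833, -0.0598, 0.0435]
ee_rot: [-90.0, -0.1, 4.0]
wrist_force: [-0.7, 0.1, 1.3]
opening: 0.03
```

Run:
```python
from h import *
go(.4649,-.0428,.105,1.9)
```

```text
t 29.6 pos [ 0.6833 -0.0598  0.0435] rot [-9.004e+01 -7.000e-02  4.020e+00] F [-0.71  0.12  1.34] op 0.03
  shift [-0.2166, -0.0618, 0.0322] turn [0.04, 2.12, 0.07]
```

Emit:
move_arm(increments=[[[0,-0.004,0],[0,0,0]],[[0,-0.012,0],[0,0,0]],[[0,-0.026,0],[0,0,0]],[[0,-0.042,0],[0,0,0]],[[-0.006,-0.054,0.001],[0,0.1,0]],[[-0.025,-0.061,0.004],[0,0.3,0]],[[-0.05,-0.062,0.008],[0,0.6,0]],[[-0.08,-0.062,0.012],[0,0.9,0]],[[-0.11,-0.062,0.017],[0,1.2,0]],[[-0.14,-0.062,0.021],[0,1.5,0]],[[-0.17,-0.062,0.026],[0,1.8,0]],[[-0.196,-0.062,0.029],[0,2,0]],[[-0.211,-0.062,0.0315],[0,2.1,0]],[[-0.2168,-0.0618,0.0322],[0,2.1,0]],[[-0.2168,-0.0618,0.0322],[0,2.1,0]],[[-0.2168,-0.0618,0.0322],[0,2.1,0]]])

```text
clock: 31.6
eef_pos: [0.4657, -0.0428, 0.1052]
ee_rot: [-90.0, -0.1, 1.9]
wrist_force: [-0.2, 0.3, -1.0]
opening: 0.0299
```

Run:
```python
from h import *
s=capture("side")
cv2.imwrite("pics/s14.png",cv2.resize(s[215:365,250:430],None,fx=4,fy=4,interpolation=cv2.INTER_CUBIC)[:,:,::-1])
go(.4649,-.0428,.065,1.9)
```

```text
t 31.65 pos [ 0.4656 -0.0428  0.1051] rot [-90.02  -0.11   1.91] F [ 0.42 -0.18 -0.61] op 0.0298
  shift [-0.0007, 0.0401, 0.0] turn [0.02, 0.01, 0.11]
```

View pics/s14.png

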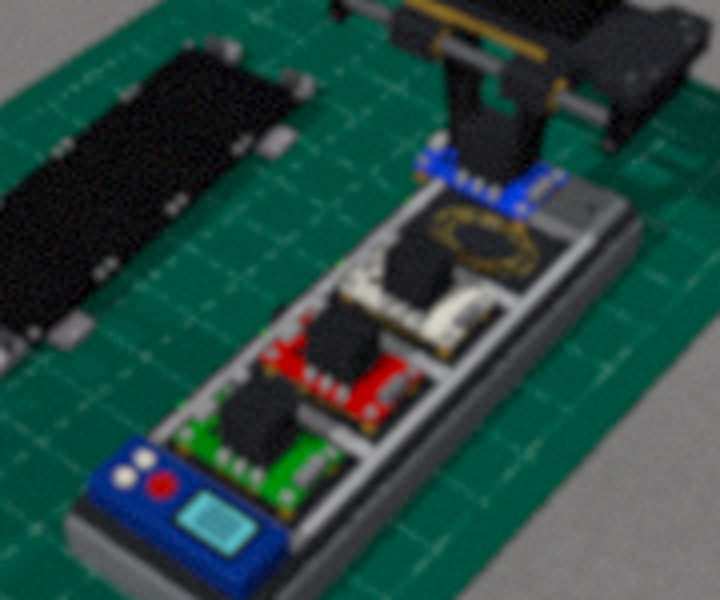

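Blue is held level above bay 4 (near corner at zoom 525,215). Lowering.

Emit:
move_arm(increments=[[[-0.0003,0.008,0],[0,0,0]],[[-0.0005,0.02,0],[0,0,0]],[[-0.0007,0.031,0],[0,0,0]],[[-0.0007,0.037,0],[0,0,0]],[[-0.0007,0.039,0],[0,0,0]],[[-0.0007,0.04,0],[0,0,0]],[[-0.0007,0.0405,0],[0,0,0]],[[-0.0007,0.0405,0],[0,0,0]]])

```text
clock: 32.65
eef_pos: [0.4651, -0.0428, 0.0648]
ee_rot: [-90.0, -0.1, 1.9]
wrist_force: [-0.5, 0.2, -1.2]
opening: 0.0298
```

Emit:
move_arm(increments=[[[0,0.0003,0],[0,0,0]],[[0,0.0006,0],[0,0,0]],[[0,0.0008,0],[0,0,0]],[[0,0.0008,0],[0,0,0]]])

```text
clock: 33.15
eef_pos: [0.4651, -0.0429, 0.064]
ee_rot: [-90.0, -0.1, 1.9]
wrist_force: [0.2, 0.4, -0.6]
opening: 0.0302
```

Emit:
move_arm(increments=[[[0,0.0003,0],[0,0,0]],[[0,0.0005,0],[0,0,0]],[[0,0.0005,0],[0,0,0]]])

```text
clock: 33.52
eef_pos: [0.4651, -0.0429, 0.0635]
ee_rot: [-90.0, -0.1, 1.9]
wrist_force: [1.0, -0.0, -1.6]
opening: 0.0301
```

Emit:
move_arm(increments=[[[0,0.0003,0],[0,0,0]],[[0,0.0005,0],[0,0,0]],[[0,0.0005,0],[0,0,0]]])

```text
clock: 33.9
eef_pos: [0.4651, -0.0428, 0.0634]
ee_rot: [-90.0, -0.1, 1.9]
wrist_force: [-0.5, -0.5, 4.2]
opening: 0.03
```

Emit:
move_arm(increments=[[[0,0,0],[0,0,0]],[[0,0,0],[0,0,0]],[[0,0,0],[0,0,0]],[[0,0,0],[0,0,0]],[[0,0,0],[0,0,0]]], hand=-0.15)

```text
clock: 34.52
eef_pos: [0.4651, -0.0429, 0.0633]
ee_rot: [-90.0, -0.1, 1.9]
wrist_force: [-0.6, -0.4, 0.8]
opening: 0.0502
```

Emit:
move_arm(increments=[[[0,-0.01,0],[0,0,0]],[[0,-0.028,0],[0,0,0]],[[0,-0.05,0],[0,0,0]],[[0,-0.075,-0.004],[0,0,0]],[[0,-0.1,-0.015],[0,3,0]],[[0,-0.12,-0.035],[0,6,0]],[[0,-0.13,-0.06],[0,10,0]],[[0,-0.13,-0.09],[0,14,0]],[[0,-0.13,-0.12],[0,18,0]],[[0,-0.13,-0.16],[0,22,0]],[[0,-0.13,-0.2],[0,27,0]],[[0,-0.13,-0.24],[0,31,0]],[[0,-0.13,-0.28],[0,35,0]],[[0,-0.13,-0.31],[0,38,0]],[[0,-0.13,-0.33],[0,40,0]],[[0,-0.13,-0.33],[0,40,0]],[[0,-0.13,-0.33],[0,40,0]]])

```text
clock: 36.65
eef_pos: [0.476, -0.3711, 0.1932]
ee_rot: [-89.9, -0.1, -38.0]
wrist_force: [0.5, 0.5, -0.2]
opening: 0.0503
```

Run:
```python
from h import *
s=capture("side");t=capture("top")
cv2.imwrite("pics/s15.png",cv2.resize(s[215:385,235:415],None,fx=4,fy=3.5,interpolation=cv2.INTER_CUBIC)[:,:,::-1])
cv2.imwrite("pics/t15.png",cv2.resize(t[255:330,200:372],None,fx=4.6,fy=4.6,interpolation=cv2.INTER_CUBIC)[:,:,::-1])
cv2.imwrite("pics/t15full.png",t[:,:,::-1])
bay=np.array([.4576,.1563])
for k,(c,b) in enumerate((('green',(224,258,272,322)),('red',(258,287,272,322)),('white',(290,316,278,313)),('blue',(314,345,272,318)))):
  a=board(t,c,b,z=.052);print(c,a[0].round(4),a[1].round(4),round(a[2],2),'off mm',((a[0]-(bay+.066*k*np.array([.0332,-.9995])))*1e3).round(1))
```

```text
green [0.4577 0.1583] [0.0746 0.0462] 2.34 off mm [0.1 2. ]
red [0.4603 0.0902] [0.0742 0.0467] 1.88 off mm [ 0.5 -0.2]
white [0.4626 0.0244] [0.0749 0.0464] 2.19 off mm [0.6 0. ]
blue [ 0.4646 -0.0426] [0.0744 0.0463] 2.17 off mm [ 0.5 -1. ]
```

View pics/s15.png

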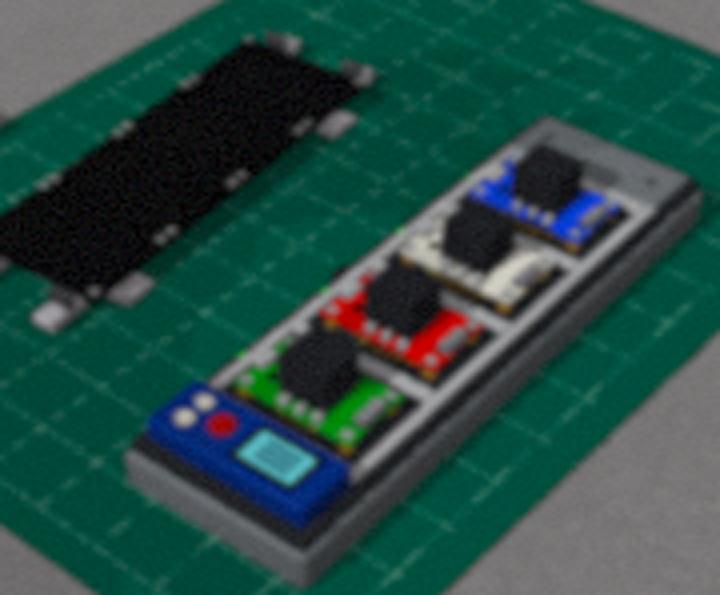

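View pics/t15.png

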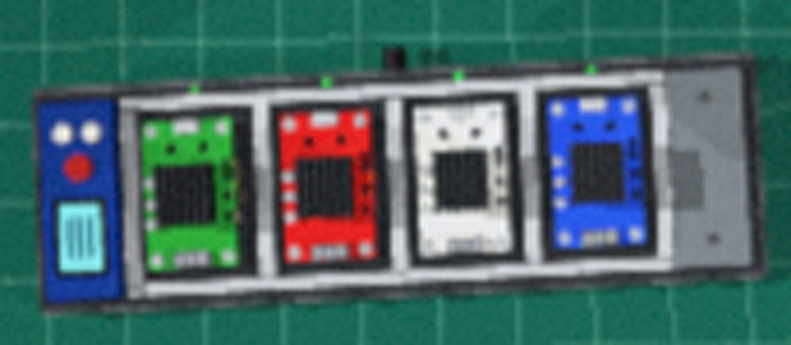

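View pics/t15full.png

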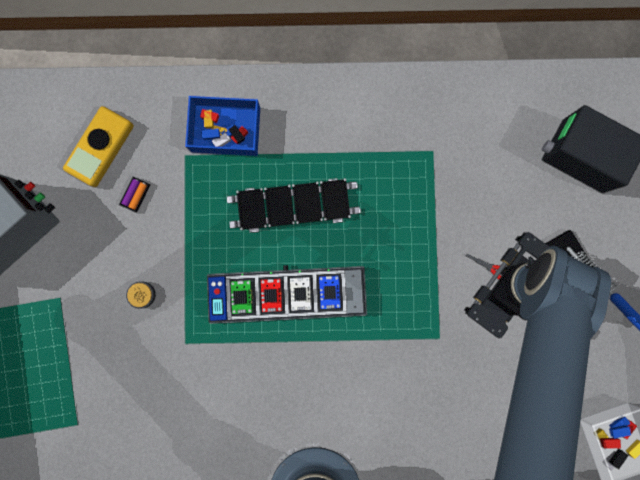

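All four boards are upright in their bays. Green's left edge is about 3–5 mm from the rim, clear of it. The tin (140,295) and cell holder (136,193) are where they started. The arm hides most of the pliers, but the tool stays 0.19 m above them.

```bash
python3 -c "
from h import *
print(r.job_done())"
```

```text
the job is handed in; nothing more can be done
None
```

All four boards are in the programmer in batch order from the pod: green in bay 1, red in bay 2, white in bay 3 and blue in bay 4. I handed the job in at about 37 s of the 83 s allowed. Each board was lowered until the force rose; the highest reading was about 10 N, on green.

- **Fit in the bays:** The last top view puts red, white and blue within about 1 mm of their bay centres. Green sits about 2 mm toward the pod, still clear of its rim. Yaw is within about 0.5° of the programmer's row for all four.
- **Upright and clear:** The side view shows every board upright on its standoffs. The gripper was open and away from the work, with no contact force.
- **Bystanders:** The tin and cell holder are where they started. The arm hid most of the pliers in the final picture, so I could not confirm their position. The tool only passed well above them.
- **Camera disagreement:** The two cameras differed by 2–4 mm in x at first. I settled this by comparing the placed green board's position in the top view with the arm's reading, which agreed within 1 mm.

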